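# Hang the slotted bracket on the drying stand and set the blower

### The arm

A 7-joint arm with a two-finger parallel gripper is mounted at the origin on a cart in front of the work surface, level with it; the furniture and walls round the work are solid. World frame = base frame: x ahead of the robot, y to its left, z up, the work surface at z = 0. Lengths are in m, angles in rad, forces in N, time in s.
With the tool pointing down it reaches from about 0.4 to 0.85 m from the base axis. Payload 6.9 kg.
Tool frame: the origin (TCP) lies midway between the tips of the shut fingers; the grasp point (between the pads) lies robot.pinch_z behind it (robot.pinch_z is the distance from the TCP to the grasp point, in m); z points along the fingers, y is the line along which they close (so a half turn about z gives the same grasp; the last joint's range is limited). The gripper opens to 85 mm and grips with 20 to 120 N. Pads are 22 mm wide; open, the fingers measure 114 mm over their backs; the gripper's body (76 mm by 85 mm) begins 54 mm behind the grasp point. The pads swing forward as they close: fully open they stand 13 mm farther back than shut.
Start: joints at [-1.181, 0.507, -0.238, 1.5, 0.126, 1.149, -0.155], TCP at [0.175, 0.6, 0.231] pointing down, gripper open.
Joint ranges: [-3.08, 3.08], [-0.24, 2.05], [-1.43, 1.35], [0, 2.5], [-1.52, 4.66], [0.17, 1.96], [-2.89, 2.89]. Speed limits (rad/s): [2.39, 2.39, 3.14, 3.14, 3.14, 3.14, 3.14].

### API

Orientations are given as a unit quaternion [w, x, y, z].
In Python, from rig import robot gives the robot as it stands. The module is installed in compiled form; this text tells all that it offers.
- The arm moves only by the tool drive_tool, never from a script. Its argument "rows" is a list of rows, each an object of numbers: "rx", "ry", "rz": the turn, a rotation vector about the tool's x, y, z in rad; "x", "y", "z": the shift along the tool's x, y, z in m; "jaw": the finger opening in m, from 0 to 0.0854. In form: [{"rx": .., "ry": .., "rz": .., "x": .., "y": .., "z": .., "jaw": ..}, ...]. A call has 1 to 8 rows; each row is the pose to reach, as a shift and turn from the pose commanded when the call began, along the tool's axes at that moment; what a row does not reach only later rows make up. A row lasts 1/8 s, in which the tool goes at most 62.5 mm and 10.7 degrees, less where a joint would pass 70% of its speed; a pose out of reach is approached as far as the arm can. A call with a gripper value outside its range is refused whole. The fingers move at their own pace and stop on an object; "squeeze" is the grip in N (left out, the last holds). Time passes only in rows, so rows that repeat a pose let the fingers close. It gives the time, the measured TCP pose, the force, the opening and the grip force at its end, in the units of the state.
- robot.state(): the state, without advancing time (a new reading comes with each control period).
- robot.snapshot(name): name is "scene" or "top"; returns a dict with "frame" (400x640x3 uint8, red, green, blue), "depth" (400x640 float32, m along the optical axis (not along the pixel's ray), 0 where there is no reading), "fx", "fy", "cx", "cy" (pixels), "T" (4x4, takes a point from camera to world coordinates). Camera axes: x right, y down, z forward; pixel columns grow to the right and rows downward; lengths in m; the calibration is good to about 2 mm. A picture is of the moment at which its call begins.
- robot.job_done(): hands the job in; it is judged then, once.
The state is a dict: "time_s": time; "joints": joint angles; "qd": joint speeds; "effort": joint torques, N m; "tcp_pos": TCP position; "eef_rot": TCP orientation; "ft_force": force on the tool from outside, world axes, zero at the start; "moment": the same for the moment, N m; "finger_gap": opening from 0.0 (shut) to 1.0 (fully open); "grip_force": force on a finger pad.
Only numpy, scipy, OpenCV 4.12 (cv2) and the standard library are available. Lean on these libraries where they do the work, as an engineer would, in place of code of your own. Each camera call takes 0.05 s, during which the arm holds its last target. There are 200 camera calls.

### The job

Take the freshly lacquered aluminium bracket with the slot that is open at its side edge out of the wooden rack, slide the slot sideways over the headed pin of the drying stand and let the bracket down so that the pin sits in the top of the slot and the bracket hangs upright and free. Once it hangs there released, turn the small knob sunk in the stand's blower box clockwise until its white pointer aims at the bar-shaped mark. Leave the other bracket, with the round hole, standing in the rack and do not disturb the bottle, the jar or the sanding block.

Things in the scene. Friction and masses are not known exactly. Their poses are not given: they have to be found in the camera images.
- slot_bracket_top (a point): Grip point of the slotted bracket, which stands upright in one of the rack's two places (which one varies): mid-width, mid-thickness, 147 mm above the plate's lower edge, 18 mm below its top edge. The plate is solid from 29 mm below this point to the top. Axes are the plate's: x through its thickness, y along its width, z up.
- slot_bracket: The slotted bracket: plain aluminium plate 9 mm thick (x), 70 mm wide (y), 165 mm high (z), about 0.25 kg; origin mid lower edge. Its L-shaped slot: a level channel 92 to 108 mm above the lower edge, open at the +y side edge (left, seen by the robot), runs in to 6.5 mm past mid-width; there a notch 13 mm wide, at mid-width, rises to 118 mm.
- slot_seat (a point): Point of the slotted bracket where the pin's axis lies once it hangs properly: mid-width, mid-thickness, 114 mm above the lower edge, 33 mm below the grip point. While the pin runs along the level channel its axis should be 14 mm below this point. Axes as the bracket's.
- stand_pin (a point): Middle of the drying stand's level steel pin, 170 mm above the worktop, 8 mm in diameter, along the stand's x. Free length 24 mm: from the post's front face (12 mm to +x) to the back of the pin's round head (12 mm to -x; 18 mm diameter, 5 mm thick). The head does not pass the slot: the plate comes in between head and post, from the stand's -y side moving to +y.
- stand: Fixed drying stand; origin on the worktop straight below the pin's middle; x away from the robot, y left, z up, turned by its yaw. Aluminium post 30 x 30 mm behind the pin, ending 8 mm above the pin's axis; steel foot plate 12 mm thick; grey blower box 120 x 120 mm, top 48 mm above the worktop, its centre 155 mm to the -y side of the pin.
- knob_grip (a point): Grip point on the knob's vertical axis, 38.5 mm above the worktop, in the blower box's middle; axes are the stand's and do not turn with the knob. Bar grip 36 mm long, 14 mm wide, from 26.5 to 46.5 mm above the worktop, on a 38 mm disc. It is sunk in a round well of 94 mm diameter, floor 22 mm and rim 48 mm above the worktop: only partly opened fingers fit in.
- fan_knob (a joint): Turn of the knob in rad, 0 to 2.2, growing clockwise seen from above; starts at 0 to 0.45. At 0 the bar lies along the stand's x with the white pointer to the stand's -x side, at a small dot. At 1.2 the pointer aims at the black bar-shaped mark beside the well, nearly to the stand's +y side. Friction of about 0.04 N m keeps it where it is left.
- rack: Fixed wooden rack 70 x 210 x 40 mm; origin at the centre of its underside. Two kerfs 12 mm wide and 74 mm long, floor 12 mm above the worktop, hold the brackets upright side by side, 50 mm to either side of its middle along its y; the lower 28 mm of a bracket stand in the kerf.
- hole_bracket_top (a point): Point 147 mm above the lower edge of the other bracket, of equal outline, which has a closed round 12 mm hole in place of the slot. It stays in the rack.
- glue_bottle: White glue bottle, 66 mm in diameter, 186 mm high, standing behind the stand; origin at its underside. Bystander.
- screw_jar: Clear jar of screws with a red lid, 69 mm in diameter, 99 mm high, at the front of the worktop; origin at its underside. Bystander.
- sanding_block: Sanding block wrapped in abrasive paper, 52 x 127 x 38 mm, lying in front of the rack; origin at its underside. Bystander.
Not all that is in view belongs to the job. Leave any red look-alike of the slot_bracket alone.

How it is judged:
On the way, in this order (a step that is already met when the one before it is completed fails the run):
1. the slotted bracket is lifted clear of the rack (z of slot_bracket in the frame of rack above 0.045 m), for 0.1 s.
2. it hangs released on the pin, the pin in the top of its slot, with the knob not yet at the mark (x of slot_seat in the frame of stand_pin between -0.01 and 0.01 m and y of slot_seat in the frame of stand_pin between -0.007 and 0.007 m and z of slot_seat in the frame of stand_pin between -0.004 and 0.004 m and angle between slot_seat's own z axis and vertical below 0.15 rad and contact force between the fingers and slot_bracket below 0.1 N and linear speed of slot_bracket below 0.02 m/s and angular speed of slot_bracket below 0.3 rad/s and value of joint fan_knob below 0.9 rad), for 0.2 s.
3. the knob points at the bar mark (value of joint fan_knob between 1.04 and 1.36 rad), for 0.2 s.
At the end, for the whole second after the job is handed in: Slotted bracket hangs still, untouched and upright (0.15 rad) on the pin, slot seat within 4 mm in height, 7 mm sideways, 10 mm along the pin of the pin's middle; knob at rest at the bar mark (1.2 rad, 0.16 either way); the bracket with the round hole within 20 mm of its start in the rack (all of step 3 and x of slot_seat in the frame of stand_pin between -0.01 and 0.01 m and y of slot_seat in the frame of stand_pin between -0.007 and 0.007 m and z of slot_seat in the frame of stand_pin between -0.004 and 0.004 m and angle between slot_seat's own z axis and vertical below 0.15 rad and contact force between the fingers and slot_bracket below 0.1 N and linear speed of slot_bracket below 0.02 m/s and angular speed of slot_bracket below 0.3 rad/s and velocity of joint fan_knob between -0.05 and 0.05 rad/s and distance of hole_bracket_top from where it was at the start of the episode below 0.02 m and contact force between the fingers and stand below 0.1 N).
It fails at once if the bracket with the round hole is knocked or taken out (distance of hole_bracket_top from where it was at the start of the episode above 0.02 m).
It fails at once if a bystander is knocked (distance of any of glue_bottle, screw_jar, sanding_block from where it was at the start of the episode above 0.03 m).
It also fails if it takes over 58 s, if anything falls off the work surface, if the arm or the gripper's body presses on something with over 40 N, if the wrist force passes 120 N, or if a joint passes its speed limit or range.

## Working session

There is one attempt and no reset: what is moved stays moved. The work goes in short steps, Python scripts to look and compute and a tool call to move; the robot and the scene stay as the last step left them, time stands still between calls to the robot, and variables do not carry over. Pictures are saved under pics/ and viewed, at most 10 in all, crops included, and the job is handed in when it is done.

Besides the shell and the picture viewer there is one more tool, called after "Request:" as a command line: name --argument value ..., lists and objects as JSON in quotes. drive_tool: Moves the arm, as the interface text tells. Its arguments: {"type":"object","properties":{"rows":{"type":"array"},"squeeze":{"type":"number"}},"required":["rows"]}

```bash
mkdir -p pics
cat > h.py <<'E'
import numpy as np, cv2
from rig import robot
def snap(n,save=None):
    s=robot.snapshot(n)
    np.savez(f'{n}.npz',**s)
    if save: cv2.imwrite(f'pics/{save}.png',cv2.cvtColor(s['frame'],cv2.COLOR_RGB2BGR))
    return s
def pts(s):
    d=s['depth'];v,u=np.mgrid[:400,:640]
    P=np.stack([(u-s['cx'])/s['fx']*d,(v-s['cy'])/s['fy']*d,d],-1)
    W=P@s['T'][:3,:3].T+s['T'][:3,3]; W[d==0]=np.nan
    return W
def ray(s,u,v,z):
    d=s['T'][:3,:3]@np.array([(u-s['cx'])/s['fx'],(v-s['cy'])/s['fy'],1]);o=s['T'][:3,3]
    return o+d*(z-o[2])/d[2]
E
python3 - <<'E'
from h import *
for n in('scene','top'):
    s=snap(n,n+'0'); print(n,s['T'].round(3).tolist(),s['fx'])
print({k:np.round(v,3) for k,v in robot.state().items()},robot.pinch_z)
E
```

```text
scene [[0.82, -0.416, 0.393, 0.079], [-0.572, -0.605, 0.553, -0.418], [0.008, -0.679, -0.735, 0.997], [0.0, 0.0, 0.0, 1.0]] 451.8034249896406
top [[-0.002, -0.985, 0.172, 0.362], [-1.0, 0.004, 0.012, 0.238], [-0.013, -0.172, -0.985, 1.221], [0.0, 0.0, 0.0, 1.0]] 392.24539173930526
{'time_s': np.float64(0.1), 'joints': array([-1.181,  0.508, -0.238,  1.501,  0.126,  1.149, -0.155]), 'qd': array([ 0.002, -0.004, -0.   , -0.003, -0.   , -0.002,  0.001]), 'effort': array([-6.0000e-03, -6.2182e+01, -2.1950e+00, -2.5020e+01,  1.3000e-02,
        8.0000e-03, -0.0000e+00]), 'tcp_pos': array([0.175, 0.6  , 0.231]), 'eef_rot': array([-0.   ,  0.141,  0.99 , -0.001]), 'ft_force': array([-0.094,  0.007, -0.272]), 'moment': array([-0.016, -0.054,  0.003]), 'grip_force': np.float64(0.0), 'finger_gap': np.float64(1.002)} 0.0187
```

View pics/scene0.png

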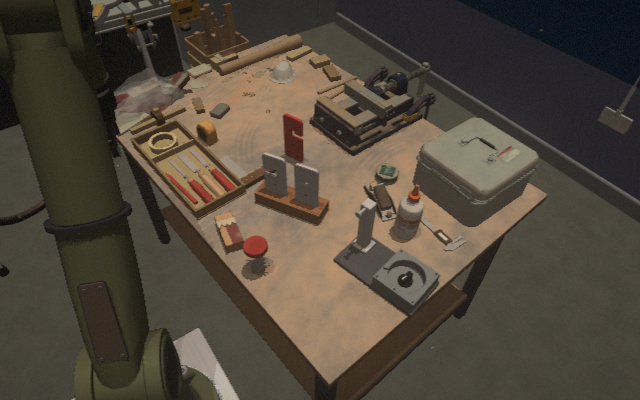

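View pics/top0.png

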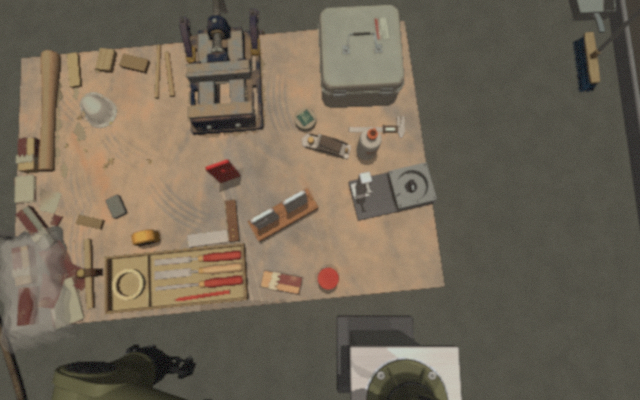

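The scene view has three candidates: the left grey plate at (275,173) in the rack, the right grey plate at (306,185) in the rack, and a red look-alike at (293,137), which I exclude. One close crop will show which grey plate has the side slot.

Run:
```python
from h import *
a=cv2.imread('pics/scene0.png'); t=cv2.imread('pics/top0.png')
A=cv2.resize(a[140:225,245:335],None,fx=4.4,fy=4.4,interpolation=cv2.INTER_CUBIC)
B=cv2.resize(a[185:315,325:445],None,fx=3,fy=3,interpolation=cv2.INTER_CUBIC)
im=np.zeros((400,790,3),np.uint8); im[:A.shape[0],:A.shape[1]]=A; im[:B.shape[0],400:400+B.shape[1]]=B[:400]
cv2.imwrite('pics/crop1.png',im)
T=cv2.resize(t[160:250,240:450],None,fx=3.8,fy=3.8,interpolation=cv2.INTER_CUBIC)
cv2.imwrite('pics/crop2.png',T)
```

```text
(no output)
```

View pics/crop1.png

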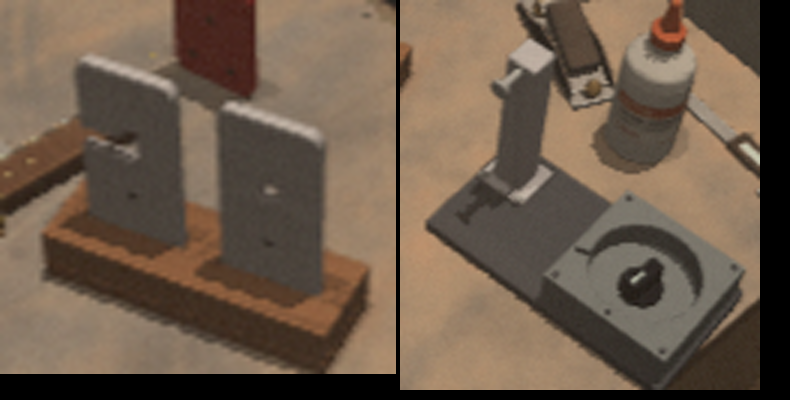

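View pics/crop2.png

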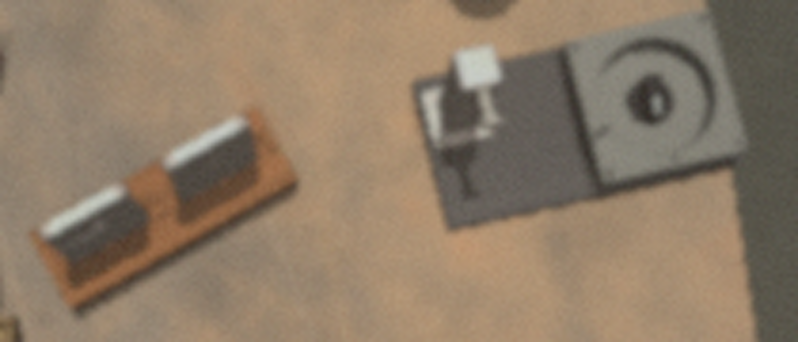

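The left grey plate (scene 275,173; top about 262,217) has the slot open at its left edge, so it is the target. The right plate has the round hole. Next I measure the plates, stand and knob from depth.

Run:
```python
from h import *
def L(n): 
    s=dict(np.load(n+'.npz')); return s,pts(s)
for n in('top','scene'):
    s,W=L(n); X,Y,Z=W[...,0],W[...,1],W[...,2]
    f=s['frame'].astype(int)
    # rotated rects
    reg=np.zeros((400,640),bool)
    if n=='top': reg[185:245,245:325]=1
    else: reg[145:220,250:332]=1
    red=(f[...,0]-f[...,2])>25
    m=(reg&(Z>.06)&(Z<.19)&~red).astype(np.uint8)
    k,l,st,c=cv2.connectedComponentsWithStats(m)
    for i in range(1,k):
        if st[i,4]<40: continue
        p=W[l==i]; tp=p[p[:,2]>.166]
        print(n,'plate',st[i],'zmax',p[:,2].max().round(3),'n',len(tp))
        for nm,q in(('top',tp),('all',p)):
          if len(q)>5:
            (a,b,c_)=cv2.minAreaRect((q[:,:2]*1000).astype(np.float32)); print('  ',nm,np.round(a,1),np.round(b,1),c_,'med z',np.median(q[:,2]).round(3))
    reg[:]=0
    if n=='top': reg[155:225,345:445]=1
    else: reg[190:315,325:445]=1
    for nm,lo,hi in(('posttop',.165,.195),('box',.04,.056),('foot',.006,.018)):
        q=W[reg&(Z>lo)&(Z<hi)]
        if len(q)>5:
            a,b,c_=cv2.minAreaRect((q[:,:2]*1000).astype(np.float32)); print(n,nm,len(q),np.round(a,1),np.round(b,1),np.round(c_,1),np.median(q[:,2]).round(4),q[:,:2].mean(0).round(4))
# rack from top via colour
s,W=L('top')
f=s['frame'].astype(int);Z=W[...,2]
q=W[185:245,245:325][(Z[185:245,245:325]>.03)&(Z[185:245,245:325]<.05)]
print('rack',cv2.minAreaRect((q[:,:2]*1000).astype(np.float32)))
```

```text
top plate [284 192  23  19 241] zmax 0.183 n 86
   top [569.5 318. ] [ 9.5 62.3] 29.606943130493164 med z 0.176
   all [569.6 317.7] [ 9.8 64.7] 30.057931900024414 med z 0.145
top plate [251 209  27  19 260] zmax 0.181 n 94
   top [520.5 404. ] [ 9.5 63.3] 30.111162185668945 med z 0.177
   all [520.5 403.3] [10.  66.3] 30.455902099609375 med z 0.147
top posttop 165 [609.  120.1] [58.8 30. ] 9.9 0.1779 [0.6152 0.1213]
top box 942 [639.6  12. ] [247.4 152.2] 80.8 0.0483 [ 0.6327 -0.0289]
top foot 1462 [627.   27.8] [276.9 223. ] 89.7 0.0123 [0.5983 0.0693]
scene plate [262 154  25  37 659] zmax 0.179 n 79
   top [517.2 403.5] [11.4 67.4] 33.02692794799805 med z 0.173
   all [517.1 405.1] [14.2 74. ] 30.04558753967285 med z 0.125
scene plate [294 163  25  39 712] zmax 0.181 n 81
   top [565.5 318.4] [11.4 70.3] 29.888689041137695 med z 0.173
   all [566.7 318.3] [14.6 71.7] 29.716346740722656 med z 0.123
scene posttop 205 [667.9 116.3] [ 37.8 180.4] 84.4 0.1759 [0.6196 0.1173]
scene box 1498 [733.9  70. ] [397.  325.8] 79.7 0.047 [ 0.6455 -0.0084]
scene foot 2164 [722.  117.1] [382.6 382.4] 13.1 0.0117 [0.6264 0.0674]
rack ((544.7015380859375, 361.71124267578125), (71.63739013671875, 210.01303100585938), 29.746501922607422)
```

Run:
```python
from h import *
def comp(m):
    k,l,st,c=cv2.connectedComponentsWithStats(m.astype(np.uint8),connectivity=4); return l==1+st[1:,4].argmax()
pr=lambda *a:print(*[np.round(x,3) for x in a if not isinstance(x,str)],a[0])
for n in('top','scene'):
    s=dict(np.load(n+'.npz')); W=pts(s); Z=W[...,2]; reg=np.zeros((400,640),bool)
    if n=='top': reg[155:225,345:445]=1
    else: reg[190:315,325:445]=1
    near=reg&(abs(W[...,0]-.62)<.13)&(abs(W[...,1]+.035)<.1)
    m=comp(near&(abs(Z-.048)<.006)); q=W[m]; r=cv2.minAreaRect((q[:,:2]*1000).astype(np.float32)); pr(n+' box',*r)
    # well floor/wall: inner hole of the box mask
    cs,h=cv2.findContours(m.astype(np.uint8),cv2.RETR_CCOMP,cv2.CHAIN_APPROX_NONE)
    for c,hh in zip(cs,h[0]):
        if hh[3]>=0 and len(c)>30:
            p=np.array([ray(s,u,v,.048)[:2] for u,v in c[:,0]])*1000; pr(n+' well',*cv2.minEnclosingCircle(p.astype(np.float32)),p.min(0),p.max(0))
    m=reg&(abs(W[...,0]-.61)<.06)&(abs(W[...,1]-.12)<.04)&(Z>.15)
    q=W[m&(Z>.165)]; e=np.array([np.cos(.173),np.sin(.173)]); f=np.array([-e[1],e[0]])
    a=q[:,:2]@e*1000; b=q[:,:2]@f*1000
    for lo in range(int(a.min()),int(a.max())+1,4):
        k=(a>=lo)&(a<lo+4)
        if k.any(): print(n,lo,k.sum(),b[k].min().round(),b[k].max().round(),q[k,2].max().round(3),q[k,2].min().round(3))
```

```text
[631.823 -34.372] [120.898 122.663] 12.418 top box
[629.499 -32.891] 51.593 [583.451 -81.682] [680.592  15.98 ] top well
top 591 13 4.0 18.0 0.182 0.167
top 595 5 8.0 15.0 0.179 0.171
top 599 3 8.0 13.0 0.173 0.171
top 603 3 10.0 15.0 0.173 0.171
top 607 6 9.0 15.0 0.177 0.172
top 611 3 8.0 14.0 0.175 0.172
top 615 5 10.0 16.0 0.177 0.172
top 619 18 1.0 27.0 0.181 0.166
top 623 14 -1.0 27.0 0.182 0.165
top 627 21 0.0 28.0 0.182 0.174
top 631 12 -1.0 27.0 0.181 0.175
top 635 18 -2.0 28.0 0.182 0.166
top 639 17 0.0 28.0 0.183 0.172
top 643 16 -0.0 28.0 0.182 0.173
top 647 11 -2.0 27.0 0.18 0.173
[630.315 -33.399] [125.019 121.052] 13.058 scene box
[628.481 -34.568] 49.422 [580.908 -82.81 ] [674.953  12.954] scene well
scene 588 21 4.0 19.0 0.18 0.167
scene 592 4 5.0 16.0 0.177 0.172
scene 596 3 10.0 14.0 0.175 0.171
scene 600 3 9.0 12.0 0.175 0.17
scene 604 6 9.0 16.0 0.176 0.168
scene 608 4 9.0 16.0 0.174 0.171
scene 612 7 10.0 22.0 0.176 0.171
scene 616 24 -1.0 27.0 0.179 0.167
scene 620 23 -2.0 29.0 0.181 0.168
scene 624 19 -1.0 28.0 0.18 0.17
scene 628 17 -1.0 27.0 0.179 0.165
scene 632 15 -1.0 26.0 0.18 0.166
scene 636 18 0.0 28.0 0.18 0.172
scene 640 16 -1.0 21.0 0.181 0.168
scene 644 11 1.0 28.0 0.179 0.173
scene 648 2 6.0 11.0 0.175 0.175
```

```bash
cat >> h.py <<'E'
from scipy.spatial.transform import Rotation as R
def plan(p,ydeg,q=None,p0=None):
    st=robot.state(); w,x,y,z=q if q is not None else st['eef_rot']; C=R.from_quat([x,y,z,w])
    yv=np.array([np.cos(np.radians(ydeg)),np.sin(np.radians(ydeg)),0]);zv=np.array([0,0,-1.]);
    T=R.from_matrix(np.stack([np.cross(yv,zv),yv,zv],1))
    print('shift',(C.inv().apply(np.array(p)-(st['tcp_pos'] if p0 is None else p0))).round(4),'rot',(C.inv()*T).as_rotvec().round(4),'t',st['time_s'],'q7',st['joints'][6].round(2))
E
python3 -c "
from h import *
plan([.5195,.4045,.225],30)"
```

```text
shift [-0.3854 -0.0908  0.0057] rot [-1.500e-03  7.000e-04  7.634e-01] t 0.1 q7 -0.15
```

Request:
drive_tool --rows '[{"x":-0.05,"y":-0.012,"z":0,"rz":0.1},{"x":-0.1,"y":-0.024,"z":0,"rz":0.2},{"x":-0.15,"y":-0.036,"z":0,"rz":0.3},{"x":-0.2,"y":-0.048,"z":0,"rz":0.4},{"x":-0.25,"y":-0.06,"z":0,"rz":0.5},{"x":-0.3,"y":-0.072,"z":0,"rz":0.6},{"x":-0.35,"y":-0.083,"z":0.003,"rz":0.7},{"x":-0.385,"y":-0.091,"z":0.005,"rz":0.763}]' --squeeze 40

```text
$.rows[0]: bad value
```

Request:
drive_tool --rows '[{"x":0},{"x":0},{"x":0}]'

```text
$.rows[0]: bad value
```

```bash
python3 -c "
from h import *
plan([.5195,.4045,.144],30)
s=robot.snapshot('scene'); cv2.imwrite('pics/s1.png',cv2.resize(s['frame'][60:260,150:390,::-1],None,fx=3,fy=3))"
```

```text
shift [-0.3854 -0.0906  0.0867] rot [-1.500e-03  7.000e-04  7.634e-01] t 0.1 q7 -0.15
```

View pics/s1.png

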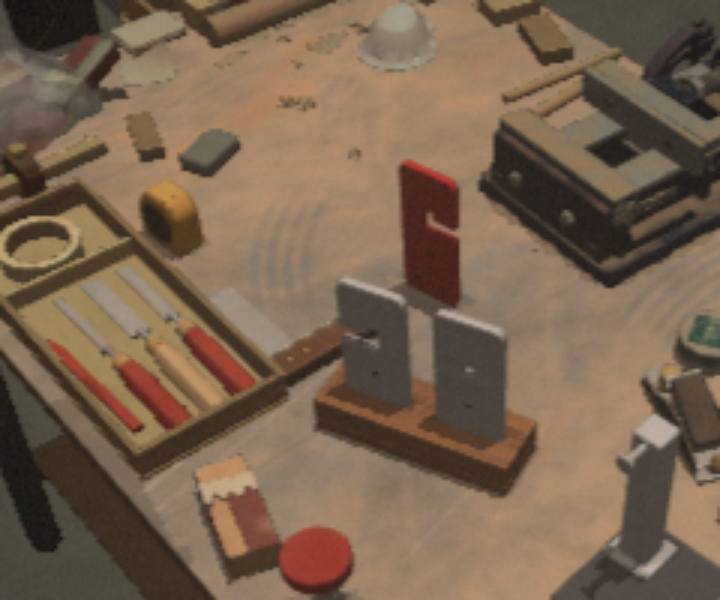

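The arm has not moved: the picture shows the same scene, with the slotted plate at (375,340) in the crop. The rows were refused because they need every key, so I'll send full rows.

Request:
drive_tool --rows '[{"rx":0,"ry":0,"x":-0.05,"y":-0.012,"z":0,"rz":0.1,"jaw":0.085},{"rx":0,"ry":0,"x":-0.1,"y":-0.024,"z":0,"rz":0.2,"jaw":0.085},{"rx":0,"ry":0,"x":-0.15,"y":-0.036,"z":0,"rz":0.3,"jaw":0.085},{"rx":0,"ry":0,"x":-0.2,"y":-0.048,"z":0,"rz":0.4,"jaw":0.085},{"rx":0,"ry":0,"x":-0.25,"y":-0.06,"z":0,"rz":0.5,"jaw":0.085},{"rx":0,"ry":0,"x":-0.3,"y":-0.072,"z":0,"rz":0.6,"jaw":0.085},{"rx":0,"ry":0,"x":-0.35,"y":-0.083,"z":0.003,"rz":0.7,"jaw":0.085},{"rx":0,"ry":0,"x":-0.385,"y":-0.091,"z":0.005,"rz":0.763,"jaw":0.085}]' --squeeze 40

```text
time_s: 1.15
tcp_pos: [0.5213, 0.4027, 0.2258]
eef_rot: [0.0, 0.502, 0.865, -0.0]
ft_force: [0.2, 1.0, 0.4]
finger_gap: 0.997
grip_force: 0.0
```

Request:
drive_tool --rows '[{"rx":0,"ry":0,"rz":0,"x":0,"y":0,"z":0,"jaw":0.06},{"rx":0,"ry":0,"rz":0,"x":0,"y":0,"z":0,"jaw":0.06}]'

```text
time_s: 1.4
tcp_pos: [0.5183, 0.4054, 0.2259]
eef_rot: [-0.001, 0.499, 0.866, -0.0]
ft_force: [-0.1, -0.3, 0.3]
finger_gap: 0.702
grip_force: 0.0
```

```bash
python3 -c "
from h import *
plan([.5195,.4045,.144],30); print(robot.state()['tcp_pos'])"
```

```text
shift [-0.0014  0.0007  0.0819] rot [-0.0011 -0.0008  0.0015] t 1.4 q7 -0.17
[0.51828248 0.40538732 0.2258656 ]
```

Request:
drive_tool --rows '[{"rx":0,"ry":0,"rz":0,"x":-0.001,"y":0.001,"z":0.025,"jaw":0.06},{"rx":0,"ry":0,"rz":0,"x":-0.001,"y":0.001,"z":0.05,"jaw":0.06},{"rx":0,"ry":0,"rz":0,"x":-0.001,"y":0.001,"z":0.07,"jaw":0.06},{"rx":0,"ry":0,"rz":0,"x":-0.001,"y":0.001,"z":0.082,"jaw":0.06},{"rx":0,"ry":0,"rz":0,"x":-0.001,"y":0.001,"z":0.082,"jaw":0.04},{"rx":0,"ry":0,"rz":0,"x":-0.001,"y":0.001,"z":0.082,"jaw":0.02},{"rx":0,"ry":0,"rz":0,"x":-0.001,"y":0.001,"z":0.082,"jaw":0.0},{"rx":0,"ry":0,"rz":0,"x":-0.001,"y":0.001,"z":0.082,"jaw":0.0}]' --squeeze 40

```text
time_s: 2.4
tcp_pos: [0.5209, 0.4049, 0.1454]
eef_rot: [0.0, 0.5, 0.866, 0.001]
ft_force: [-0.5, 0.7, 4.9]
finger_gap: 0.103
grip_force: 40.3
```

Request:
drive_tool --rows '[{"rx":0,"ry":0,"rz":0,"x":0,"y":0,"z":0,"jaw":0.0},{"rx":0,"ry":0,"rz":0,"x":0,"y":0,"z":0,"jaw":0.0}]'

```text
time_s: 2.65
tcp_pos: [0.521, 0.4049, 0.1453]
eef_rot: [0.0, 0.5, 0.866, 0.001]
ft_force: [-0.0, -0.4, 5.2]
finger_gap: 0.098
grip_force: 40.5
```

Request:
drive_tool --rows '[{"rx":0,"ry":0,"rz":0,"x":0,"y":0,"z":-0.01,"jaw":0.0},{"rx":0,"ry":0,"rz":0,"x":0,"y":0,"z":-0.03,"jaw":0.0},{"rx":0,"ry":0,"rz":0,"x":0,"y":0,"z":-0.06,"jaw":0.0},{"rx":0,"ry":0,"rz":0,"x":0,"y":0,"z":-0.1,"jaw":0.0},{"rx":0,"ry":0,"rz":0,"x":0,"y":0,"z":-0.14,"jaw":0.0},{"rx":0,"ry":0,"rz":0,"x":0,"y":0,"z":-0.175,"jaw":0.0},{"rx":0,"ry":0,"rz":0,"x":0,"y":0,"z":-0.2,"jaw":0.0},{"rx":0,"ry":0,"rz":0,"x":0,"y":0,"z":-0.2,"jaw":0.0}]' --squeeze 40

```text
time_s: 3.65
tcp_pos: [0.521, 0.4046, 0.3461]
eef_rot: [0.001, 0.5, 0.866, 0.001]
ft_force: [-0.1, 0.5, -4.0]
finger_gap: 0.1
grip_force: 39.2
```

```bash
python3 -c "
from h import *
plan([.611,.048,.345],12.7); print(robot.state()['tcp_pos'])"
```

```text
shift [-0.3539 -0.1004  0.0006] rot [ 0.0031 -0.0009  0.3021] t 3.65 q7 -0.17
[0.52097382 0.40463669 0.34607297]
```

Request:
drive_tool --rows '[{"rx":0,"ry":0,"rz":0.03,"x":-0.03,"y":-0.009,"z":0,"jaw":0.0},{"rx":0,"ry":0,"rz":0.07,"x":-0.08,"y":-0.023,"z":0,"jaw":0.0},{"rx":0,"ry":0,"rz":0.11,"x":-0.13,"y":-0.037,"z":0,"jaw":0.0},{"rx":0,"ry":0,"rz":0.15,"x":-0.18,"y":-0.051,"z":0,"jaw":0.0},{"rx":0,"ry":0,"rz":0.2,"x":-0.23,"y":-0.065,"z":0,"jaw":0.0},{"rx":0,"ry":0,"rz":0.25,"x":-0.28,"y":-0.08,"z":0,"jaw":0.0},{"rx":0,"ry":0,"rz":0.28,"x":-0.325,"y":-0.092,"z":0,"jaw":0.0},{"rx":0,"ry":0,"rz":0.302,"x":-0.354,"y":-0.1,"z":0,"jaw":0.0}]'

```text
time_s: 4.65
tcp_pos: [0.6106, 0.0446, 0.3423]
eef_rot: [-0.001, 0.626, 0.78, -0.002]
ft_force: [-0.4, 1.0, -4.0]
finger_gap: 0.096
grip_force: 39.3
```

Request:
drive_tool --rows '[{"rx":0,"ry":0,"rz":0,"x":0,"y":0,"z":0,"jaw":0.0},{"rx":0,"ry":0,"rz":0,"x":0,"y":0,"z":0.03,"jaw":0.0},{"rx":0,"ry":0,"rz":0,"x":0,"y":0,"z":0.06,"jaw":0.0},{"rx":0,"ry":0,"rz":0,"x":0,"y":0,"z":0.09,"jaw":0.0},{"rx":0,"ry":0,"rz":0,"x":0,"y":0,"z":0.12,"jaw":0.0},{"rx":0,"ry":0,"rz":0,"x":0,"y":0,"z":0.135,"jaw":0.0},{"rx":0,"ry":0,"rz":0,"x":0,"y":0,"z":0.14,"jaw":0.0},{"rx":0,"ry":0,"rz":0,"x":0,"y":0,"z":0.14,"jaw":0.0}]'

```text
time_s: 5.65
tcp_pos: [0.6113, 0.0482, 0.2046]
eef_rot: [0.0, 0.624, 0.781, 0.0]
ft_force: [0.5, -0.5, -2.8]
finger_gap: 0.099
grip_force: 39.2
```

Run:
```python
from h import *
plan([.611,.048,.203],12.7); print(robot.state()['tcp_pos'])
s=snap('scene'); cv2.imwrite('pics/s2.png',cv2.resize(s['frame'][180:310,310:450,::-1],None,fx=4,fy=4,interpolation=cv2.INTER_CUBIC))
W=pts(s)
o=np.array([.5955,.1165]);a=np.radians(12.7);e=np.array([np.cos(a),np.sin(a)]);f=np.array([-e[1],e[0]])
x=(W[...,:2]-o)@e;y=(W[...,:2]-o)@f;Z=W[...,2]
m=(abs(x)<.03)&(y>-.12)&(y<-.022)&(Z>.08)&(Z<.165)
print('plate front pts',m.sum(),np.nanpercentile(x[m],[5,50,95]).round(4),np.nanpercentile(y[m],[1,50,99]).round(4),np.polyfit(y[m],x[m],1).round(3), np.polyfit(Z[m],x[m],1).round(3))
m=(x>-.025)&(x<-.014)&(abs(y)<.015)&(Z>.155)&(Z<.185); print('head',m.sum(),np.median(x[m]),y[m].min(),y[m].max(),Z[m].min(),Z[m].max())
```

```text
shift [-0.0001 -0.0003  0.0016] rot [ 0.0004 -0.      0.0006] t 5.65 q7 0.17
[0.61126406 0.04817014 0.20464472]
plate front pts 617 [-0.007  -0.005   0.0004] [-0.1031 -0.0687 -0.0331] [-0.007 -0.005] [ 0.02  -0.007]
head 25 -0.01593987436861594 -0.007850959561006208 0.007377657573242838 0.16213727853980564 0.17947896232389493
```

View pics/s2.png

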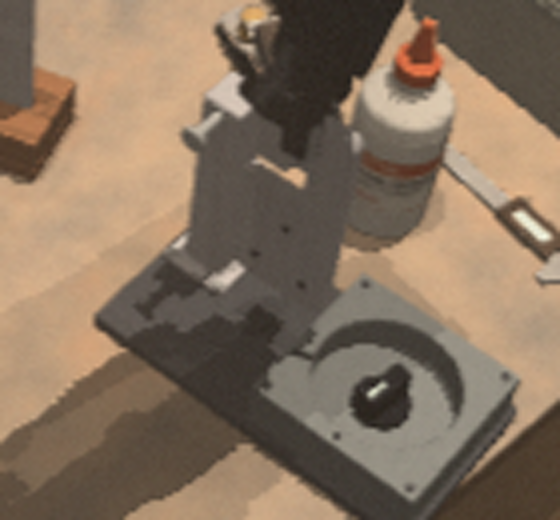

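The picture shows the plate upright on the -y side of the pin at crop (275,200), with the pin head at (200,130). Depth puts the plate's middle within 1 mm of the pin's middle along the pin, so I slide it on.

Request:
drive_tool --rows '[{"rx":0,"ry":0,"rz":0,"x":0.008,"y":0,"z":0.0015,"jaw":0.0},{"rx":0,"ry":0,"rz":0,"x":0.016,"y":0,"z":0.0015,"jaw":0.0},{"rx":0,"ry":0,"rz":0,"x":0.024,"y":0,"z":0.0015,"jaw":0.0},{"rx":0,"ry":0,"rz":0,"x":0.032,"y":0,"z":0.0015,"jaw":0.0},{"rx":0,"ry":0,"rz":0,"x":0.038,"y":0,"z":0.0015,"jaw":0.0},{"rx":0,"ry":0,"rz":0,"x":0.038,"y":0,"z":0.0015,"jaw":0.0}]'

```text
time_s: 6.45
tcp_pos: [0.6026, 0.0858, 0.2028]
eef_rot: [-0.0, 0.624, 0.781, 0.0]
ft_force: [-0.0, -0.3, -2.9]
finger_gap: 0.098
grip_force: 39.3
```

Run:
```python
from h import *
print(robot.state()['tcp_pos'])
o=np.array([.5955,.1165]);a=np.radians(12.7);e=np.array([np.cos(a),np.sin(a)]);f=np.array([-e[1],e[0]])
s=snap('scene');W=pts(s);x=(W[...,:2]-o)@e;y=(W[...,:2]-o)@f;Z=W[...,2]
print('tcp stand',(robot.state()['tcp_pos'][:2]-o)@e,(robot.state()['tcp_pos'][:2]-o)@f)
m=(x>-.025)&(x<-.014)&(abs(y)<.015)&(Z>.155)&(Z<.185); print('head',m.sum(),np.median(x[m]),y[m].min(),y[m].max(),Z[m].min(),Z[m].max())
m=(x>-.012)&(x<.006)&(y>-.09)&(y<.06)&(Z>.1)&(Z<.15); print('plate',np.median(x[m]),np.percentile(y[m],[.5,1,99,99.5]))
for zz in np.arange(.135,.2,.004):
    k=(x>-.010)&(x<.003)&(abs(Z-zz)<.002)&(y>-.08)&(y<.02)
    if k.any(): print(zz.round(3),k.sum(),np.sort((y[k]*1000).round().astype(int)))
```

```text
[0.60255811 0.08579189 0.2027647 ]
tcp stand 6.65578410162492e-05 -0.032178264858474824
head 28 -0.01589989389810045 -0.007639890584008415 0.008178955169076843 0.1626475177715394 0.1791687051556644
plate -0.005263785694388 [-0.06475495 -0.06464546  0.00519084  0.00558271]
0.135 29 [-65 -65 -64 -63 -60 -58 -56 -54 -53 -52 -51 -44 -43 -41 -37 -35 -30 -29
 -27 -24 -23 -18 -16 -13  -7  -6  -2  -1   3]
0.139 24 [-65 -63 -60 -54 -52 -50 -47 -47 -40 -37 -35 -33 -32 -28 -23 -22 -19 -19
 -16 -13 -10  -9  -1   4]
0.143 30 [-64 -64 -64 -62 -61 -59 -58 -57 -50 -46 -44 -42 -40 -37 -32 -31 -26 -21
 -18 -16 -14 -12  -9  -6  -5  -4  -3   0   4   5]
0.147 25 [-64 -58 -57 -55 -53 -49 -46 -45 -42 -40 -39 -35 -35 -33 -31 -25 -24 -21
 -15 -12  -9  -2  -1   0   1]
0.151 25 [-66 -64 -63 -60 -56 -52 -51 -49 -49 -47 -41 -37 -33 -30 -29 -23 -21 -20
 -19 -17 -14 -13 -11  -6  -4]
0.155 31 [-66 -63 -63 -63 -62 -60 -56 -56 -54 -52 -47 -45 -41 -40 -38 -36 -30 -29
 -28 -27 -26 -23 -19 -18 -13 -12 -10  -9  -8  -3  -2]
0.159 37 [-64 -63 -60 -58 -56 -53 -50 -47 -45 -45 -41 -38 -35 -34 -34 -32 -30 -29
 -28 -27 -26 -25 
[... 408 characters left out ...]
51 -50 -49 -45 -42 -41 -38 -35  -2   0
   1]
0.179 20 [-64 -62 -60 -57 -53 -50 -49 -45 -39 -22 -20 -19 -17 -14 -13 -11  -8  -5
  -1   5]
0.183 22 [-64 -64 -63 -59 -57 -55 -53 -51 -47 -44 -42 -39 -23 -23 -16 -10  -7  -5
  -2   1   2   4]
0.187 28 [-64 -62 -59 -58 -51 -47 -43 -42 -42 -41 -38 -37 -32 -28 -23 -20 -19 -17
 -14 -13 -10  -8  -6  -5  -4  -1   3   5]
0.191 33 [-66 -64 -63 -61 -61 -57 -56 -55 -52 -50 -49 -47 -47 -45 -42 -40 -38 -35
 -34 -31 -24 -22 -18 -17 -13 -10 -10  -6  -2   0   2   3   5]
0.195 24 [-65 -64 -63 -60 -57 -57 -54 -52 -50 -47 -46 -42 -39 -38 -29 -27 -16 -12
  -6  -5  -1   0   4   6]
0.199 19 [-65 -62 -61 -60 -56 -54 -52 -48 -44 -42 -38 -38 -13 -10  -9  -7  -5   3
   4]
```

The channel is centred on the pin (z 0.163 to 0.178) and the notch centre is at y = -30 mm.

Request:
drive_tool --rows '[{"rx":0,"ry":0,"rz":0,"x":0.008,"y":0,"z":0,"jaw":0.0},{"rx":0,"ry":0,"rz":0,"x":0.016,"y":0,"z":0,"jaw":0.0},{"rx":0,"ry":0,"rz":0,"x":0.024,"y":0,"z":0,"jaw":0.0},{"rx":0,"ry":0,"rz":0,"x":0.03,"y":0,"z":0,"jaw":0.0},{"rx":0,"ry":0,"rz":0,"x":0.03,"y":0,"z":0,"jaw":0.0},{"rx":0,"ry":0,"rz":0,"x":0.03,"y":0,"z":0.005,"jaw":0.0},{"rx":0,"ry":0,"rz":0,"x":0.03,"y":0,"z":0.009,"jaw":0.0},{"rx":0,"ry":0,"rz":0,"x":0.03,"y":0,"z":0.009,"jaw":0.0}]'

```text
time_s: 7.5
tcp_pos: [0.5958, 0.1138, 0.1932]
eef_rot: [-0.0, 0.625, 0.781, -0.001]
ft_force: [0.3, 0.4, -2.2]
finger_gap: 0.1
grip_force: 39.2
```

Request:
drive_tool --rows '[{"rx":0,"ry":0,"rz":0,"x":0,"y":0,"z":0.002,"jaw":0.0},{"rx":0,"ry":0,"rz":0,"x":0,"y":0,"z":0.004,"jaw":0.0},{"rx":0,"ry":0,"rz":0,"x":0,"y":0,"z":0.004,"jaw":0.0}]'

```text
time_s: 7.88
tcp_pos: [0.596, 0.1142, 0.1896]
eef_rot: [-0.0, 0.624, 0.781, -0.0]
ft_force: [-0.8, -0.1, -3.0]
finger_gap: 0.096
grip_force: 39.3
```

Request:
drive_tool --rows '[{"rx":0,"ry":0,"rz":0,"x":0,"y":0,"z":0.001,"jaw":0.0},{"rx":0,"ry":0,"rz":0,"x":0,"y":0,"z":0.001,"jaw":0.0}]'

```text
time_s: 8.12
tcp_pos: [0.5962, 0.1143, 0.1892]
eef_rot: [0.0, 0.624, 0.781, 0.0]
ft_force: [-1.5, -0.5, 0.1]
finger_gap: 0.098
grip_force: 39.9
```

```bash
cat > chk.py <<'E'
from h import *
print(robot.state()['time_s'],robot.state()['tcp_pos'],robot.state()['ft_force'])
o=np.array([.5955,.1165]);a=np.radians(12.7);e=np.array([np.cos(a),np.sin(a)]);f=np.array([-e[1],e[0]])
s=snap('scene');W=pts(s);x=(W[...,:2]-o)@e;y=(W[...,:2]-o)@f;Z=W[...,2]
m=(x>-.012)&(x<.009)&(y>-.06)&(y<.06)&(Z>.09)&(Z<.15); print('plate x',np.median(x[m]),'y',np.percentile(y[m],[1,99]),'dx/dz',np.polyfit(Z[m],x[m],1)[0])
for lo,hi in((.07,.1),(.1,.13),(.13,.16)):
    k=(x>-.012)&(x<.009)&(y>-.06)&(y<.06)&(Z>lo)&(Z<hi); print(lo,np.percentile(y[k],[1,99]))
k=(x>-.012)&(x<.009)&(y>-.06)&(y<.06)&(Z>.03)&(Z<.25); print('z range',np.percentile(Z[k],[.5,99.5]))
E
python3 chk.py
```

```text
8.125 [0.5961669  0.11427287 0.18917416] [-1.48234287 -0.45745345  0.10546098]
plate x -0.005082709311119636 y [-0.03562606  0.03431304] dx/dz 0.017422877574551295
0.07 [-0.03574024  0.03427637]
0.1 [-0.0356363   0.03435577]
0.13 [-0.03571877  0.03339435]
z range [0.05614159 0.24155353]
```

The plate is in contact: the supported weight went to 0 and its lower edge is at z 0.056, as expected. Releasing.

Request:
drive_tool --rows '[{"rx":0,"ry":0,"rz":0,"x":0,"y":0,"z":0,"jaw":0.015},{"rx":0,"ry":0,"rz":0,"x":0,"y":0,"z":0,"jaw":0.025},{"rx":0,"ry":0,"rz":0,"x":0,"y":0,"z":0,"jaw":0.04},{"rx":0,"ry":0,"rz":0,"x":0,"y":0,"z":0,"jaw":0.04},{"rx":0,"ry":0,"rz":0,"x":0,"y":0,"z":0,"jaw":0.04},{"rx":0,"ry":0,"rz":0,"x":0,"y":0,"z":-0.01,"jaw":0.04},{"rx":0,"ry":0,"rz":0,"x":0,"y":0,"z":-0.03,"jaw":0.04},{"rx":0,"ry":0,"rz":0,"x":0,"y":0,"z":-0.06,"jaw":0.04}]'

```text
time_s: 9.18
tcp_pos: [0.5957, 0.1142, 0.2494]
eef_rot: [-0.0, 0.624, 0.781, -0.001]
ft_force: [0.3, -0.2, 0.3]
finger_gap: 0.47
grip_force: 0.0
```

Request:
drive_tool --rows '[{"rx":0,"ry":0,"rz":0,"x":0,"y":0,"z":-0.03,"jaw":0.04},{"rx":0,"ry":0,"rz":0,"x":0,"y":0,"z":-0.05,"jaw":0.04},{"rx":0,"ry":0,"rz":0,"x":0,"y":0,"z":-0.05,"jaw":0.04},{"rx":0,"ry":0,"rz":0,"x":0,"y":0,"z":-0.05,"jaw":0.04}]'

```text
time_s: 9.68
tcp_pos: [0.5957, 0.1142, 0.2981]
eef_rot: [-0.0, 0.624, 0.781, -0.0]
ft_force: [-0.3, 0.1, -0.4]
finger_gap: 0.468
grip_force: 0.0
```

```bash
python3 chk.py
python3 - <<'E'
from h import *
# knob: white pointer and dark bar, in scene view
s=dict(np.load('scene.npz')); f=s['frame']; W=pts(s)
plan([.6293,-.0345,.31],80)
t=snap('top')
im=np.zeros((480,800,3),np.uint8)
A=cv2.resize(f[245:315,365:445,::-1],(400,350),interpolation=cv2.INTER_CUBIC)
B=cv2.resize(t['frame'][155:220,375:445,::-1],(400,371),interpolation=cv2.INTER_CUBIC)
im[:350,:400]=A; im[:371,400:]=B; cv2.imwrite('pics/k.png',im)
for n,q,r in(('scene',s,(250,310,370,440)),('top',t,(160,215,385,435))):
    g=q['frame'].astype(int); Z=pts(q)
    v,u=np.mgrid[r[0]:r[1],r[2]:r[3]]
    P=np.array([ray(q,a,b,.0465)[:2] for a,b in zip(u.ravel(),v.ravel())]); G=g[r[0]:r[1],r[2]:r[3]].mean(-1).ravel()
    d=P-[.6293,-.0345]; k=np.hypot(*d.T)<.024
    dark=k&(G<np.percentile(G[k],45)); br=k&(G>130)
    print(n,'bright thr',np.percentile(G[k],[5,50,95,99]),'dark c',P[dark].mean(0),'bright',P[br].mean(0),br.sum())
E
```

```text
9.675 [0.59566184 0.11422074 0.29813621] [-0.2809481   0.08247815 -0.41493159]
plate x -0.004986117432676394 y [-0.03341496  0.03681368] dx/dz 0.022430948356078978
0.07 [-0.03147934  0.0388645 ]
0.1 [-0.03276106  0.03647781]
0.13 [-0.03360933  0.036797  ]
z range [0.05713293 0.22312993]
shift [-0.1525  0.0002 -0.0122] rot [-1.5000e-03 -1.0000e-03 -1.1743e+00] t 9.725 q7 0.05
scene bright thr [ 38.          81.16666667 137.33333333 171.66666667] dark c [ 0.62439278 -0.04061154] bright [ 0.634173   -0.02707939] 88
top bright thr [68.5        77.33333333 84.16666667 85.66666667] dark c [ 0.62597829 -0.02485065] bright [nan nan] 0<stdin>:16: RuntimeWarning: Mean of empty slice.
  ret = um.true_divide(
```

View pics/k.png

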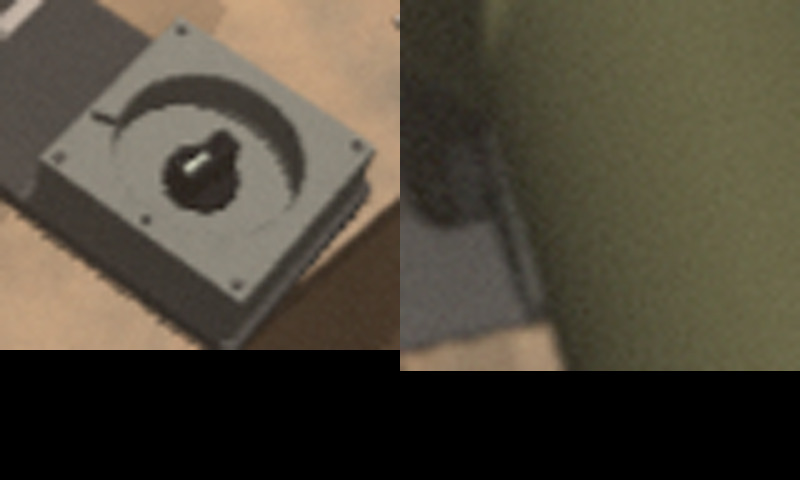

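Run:
```python
from h import *
s=dict(np.load('scene.npz')); g=s['frame'].astype(float).mean(-1)
a0=12.7
# white pointer pixels
sub=g[268:288,396:414]; m=(sub>105).astype(np.uint8)
k,l,st,c=cv2.connectedComponentsWithStats(m); print(st,c.round(1))
i=1+np.argmin(np.hypot(c[1:,0]-8.4,c[1:,1]-9)); v,u=np.where(l==i); w=sub[v,u]
P=np.array([ray(s,a+396,b+268,.0465)[:2] for a,b in zip(u,v)])*1000
mu=np.average(P,axis=0,weights=w); ev,E=np.linalg.eigh(np.cov(P.T,aweights=w)); d=E[:,1]
if d[0]>0:d=-d
print('pointer mean',mu,'dir deg',np.degrees(np.arctan2(d[1],d[0])),'sd',np.sqrt(ev),'theta',np.radians((180+a0)-np.degrees(np.arctan2(d[1],d[0]))%360))
print(P[P@d==(P@d).max()],P[P@d==(P@d).min()])
# dark knob outline at disc/bar
m=(g[262:295,390:420]<52).astype(np.uint8); k,l,st,c=cv2.connectedComponentsWithStats(m); 
for i in range(1,k):
  if st[i,4]>40:
    v,u=np.where(l==i); Q=np.array([ray(s,a+390,b+262,.0465)[:2] for a,b in zip(u,v)])*1000
    print('dark',st[i],Q.min(0),Q.max(0)); 
for uv in((365+146/5,245+219/5),(365+103/5,245+117/5)): 
    q=ray(s,*uv,.048)[:2]*1000; r=q-[629.3,-34.5]; print('mark',q,'theta',np.radians(180+a0-np.degrees(np.arctan2(r[1],r[0]))%360))
```

```text
[[  1   0  17  20 198]
 [  0   0  18  20 153]
 [  6   8   5   4   9]] [[ 9.4 11.2]
 [ 7.4  7.3]
 [ 7.8  9.1]]
pointer mean [621.31001519 -34.94590277] dir deg -177.22430204527046 sd [1.1913965  4.57385124] theta 0.1732117466523767
[[614.01253763 -36.66984964]] [[628.19347207 -35.78467996]]
dark [  8  10  14  15 134] [600.07264068 -61.45908724] [642.54432401 -27.27693982]
mark [578.51415088 -47.38266076] theta -0.026769538461450044
mark [600.41305539   9.69927549] theta 1.2135783064579664
```

Pointer angle is about 0.17 rad, and the dot and bar mark check at about 0 and 1.21. I move over the knob with the closing line at 93°.

Request:
drive_tool --rows '[{"rx":0,"ry":0,"rz":-0.17,"x":-0.02,"y":0,"z":-0.005,"jaw":0.034},{"rx":0,"ry":0,"rz":-0.34,"x":-0.045,"y":0,"z":-0.01,"jaw":0.034},{"rx":0,"ry":0,"rz":-0.51,"x":-0.07,"y":0,"z":-0.01,"jaw":0.034},{"rx":0,"ry":0,"rz":-0.68,"x":-0.095,"y":0,"z":-0.01,"jaw":0.034},{"rx":0,"ry":0,"rz":-0.86,"x":-0.12,"y":0,"z":-0.01,"jaw":0.034},{"rx":0,"ry":0,"rz":-1.04,"x":-0.14,"y":0,"z":-0.01,"jaw":0.034},{"rx":0,"ry":0,"rz":-1.22,"x":-0.1525,"y":0,"z":-0.01,"jaw":0.034},{"rx":0,"ry":0,"rz":-1.4,"x":-0.1525,"y":0,"z":-0.01,"jaw":0.034}]'

```text
time_s: 10.78
tcp_pos: [0.6294, -0.0363, 0.3075]
eef_rot: [-0.001, -0.027, 1.0, -0.0]
ft_force: [-0.3, 0.5, -0.0]
finger_gap: 0.399
grip_force: 0.0
```

Request:
drive_tool --rows '[{"rx":0,"ry":0,"rz":0,"x":0,"y":0,"z":0.04,"jaw":0.034},{"rx":0,"ry":0,"rz":0,"x":0,"y":0,"z":0.09,"jaw":0.034},{"rx":0,"ry":0,"rz":0,"x":0,"y":0,"z":0.14,"jaw":0.034},{"rx":0,"ry":0,"rz":0,"x":0,"y":0,"z":0.18,"jaw":0.034},{"rx":0,"ry":0,"rz":0,"x":0,"y":0,"z":0.2,"jaw":0.034},{"rx":0,"ry":0,"rz":0,"x":0,"y":0,"z":0.2,"jaw":0.034},{"rx":0,"ry":0,"rz":0,"x":0,"y":0,"z":0.2,"jaw":0.034}]'

```text
time_s: 11.65
tcp_pos: [0.6301, -0.0345, 0.1094]
eef_rot: [0.0, -0.026, 1.0, -0.0]
ft_force: [-0.2, 0.0, -0.2]
finger_gap: 0.401
grip_force: 0.0
```

```bash
python3 -c "
from h import *
plan([.6293,-.0345,.031],93);print(robot.state()['finger_gap']*.0854)"; python3 chk.py
```

```text
shift [0.0008 0.0001 0.0784] rot [-0.0001  0.0007 -0.0012] t 11.65 q7 1.53
0.03426841102532583
11.65 [ 0.63006557 -0.0345276   0.1093898 ] [-0.15250581  0.0091026  -0.20991963]
plate x -0.004973968694377334 y [-0.03372282  0.03666876] dx/dz 0.019503158541772234
0.07 [-0.03165274  0.03936511]
0.1 [-0.03331722  0.03680905]
0.13 [-0.03437914  0.03582419]
z range [0.05639194 0.22277292]
```

Request:
drive_tool --rows '[{"rx":0,"ry":0,"rz":0,"x":0.001,"y":0,"z":0.02,"jaw":0.034},{"rx":0,"ry":0,"rz":0,"x":0.001,"y":0,"z":0.04,"jaw":0.034},{"rx":0,"ry":0,"rz":0,"x":0.001,"y":0,"z":0.06,"jaw":0.034},{"rx":0,"ry":0,"rz":0,"x":0.001,"y":0,"z":0.072,"jaw":0.034},{"rx":0,"ry":0,"rz":0,"x":0.001,"y":0,"z":0.078,"jaw":0.034},{"rx":0,"ry":0,"rz":0,"x":0.001,"y":0,"z":0.078,"jaw":0.034}]'

```text
time_s: 12.45
tcp_pos: [0.6288, -0.0346, 0.0311]
eef_rot: [0.0, -0.026, 1.0, -0.0]
ft_force: [0.0, 0.0, 0.6]
finger_gap: 0.396
grip_force: 0.0
```

Request:
drive_tool --rows '[{"rx":0,"ry":0,"rz":0,"x":0,"y":0,"z":0,"jaw":0.02},{"rx":0,"ry":0,"rz":0,"x":0,"y":0,"z":0,"jaw":0.01},{"rx":0,"ry":0,"rz":0,"x":0,"y":0,"z":0,"jaw":0.005},{"rx":0,"ry":0,"rz":0,"x":0,"y":0,"z":0,"jaw":0.005},{"rx":0,"ry":0,"rz":0,"x":0,"y":0,"z":0,"jaw":0.005}]' --squeeze 25

```text
time_s: 13.08
tcp_pos: [0.629, -0.0352, 0.0316]
eef_rot: [0.001, -0.025, 1.0, -0.0]
ft_force: [-1.5, -1.9, 6.8]
finger_gap: 0.156
grip_force: 28.0
```

Request:
drive_tool --rows '[{"rx":0,"ry":0,"rz":0.13,"x":0,"y":0,"z":0,"jaw":0.005},{"rx":0,"ry":0,"rz":0.27,"x":0,"y":0,"z":0,"jaw":0.005},{"rx":0,"ry":0,"rz":0.41,"x":0,"y":0,"z":0,"jaw":0.005},{"rx":0,"ry":0,"rz":0.55,"x":0,"y":0,"z":0,"jaw":0.005},{"rx":0,"ry":0,"rz":0.69,"x":0,"y":0,"z":0,"jaw":0.005},{"rx":0,"ry":0,"rz":0.83,"x":0,"y":0,"z":0,"jaw":0.005},{"rx":0,"ry":0,"rz":0.95,"x":0,"y":0,"z":0,"jaw":0.005},{"rx":0,"ry":0,"rz":1.03,"x":0,"y":0,"z":0,"jaw":0.005}]'

```text
time_s: 14.08
tcp_pos: [0.63, -0.0333, 0.0317]
eef_rot: [0.001, 0.471, 0.882, 0.001]
ft_force: [1.2, 0.8, 4.4]
finger_gap: 0.158
grip_force: 27.7
```

Request:
drive_tool --rows '[{"rx":0,"ry":0,"rz":0,"x":0,"y":0,"z":0,"jaw":0.005},{"rx":0,"ry":0,"rz":0,"x":0,"y":0,"z":0,"jaw":0.005},{"rx":0,"ry":0,"rz":0,"x":0,"y":0,"z":0,"jaw":0.02},{"rx":0,"ry":0,"rz":0,"x":0,"y":0,"z":0,"jaw":0.032},{"rx":0,"ry":0,"rz":0,"x":0,"y":0,"z":0,"jaw":0.032},{"rx":0,"ry":0,"rz":0,"x":0,"y":0,"z":-0.02,"jaw":0.032},{"rx":0,"ry":0,"rz":0,"x":0,"y":0,"z":-0.06,"jaw":0.032},{"rx":0,"ry":0,"rz":0,"x":0,"y":0,"z":-0.12,"jaw":0.032}]'

```text
time_s: 15.08
tcp_pos: [0.6272, -0.0345, 0.1502]
eef_rot: [-0.002, 0.47, 0.883, -0.001]
ft_force: [1.2, 0.3, -0.2]
finger_gap: 0.375
grip_force: 0.0
```

Request:
drive_tool --rows '[{"rx":0,"ry":0,"rz":0,"x":0,"y":0,"z":-0.06,"jaw":0.032},{"rx":0,"ry":0,"rz":0,"x":0,"y":0,"z":-0.12,"jaw":0.032},{"rx":0,"ry":0,"rz":0,"x":0,"y":0,"z":-0.15,"jaw":0.032},{"rx":0,"ry":0,"rz":0,"x":0,"y":0,"z":-0.15,"jaw":0.032}]'

```text
time_s: 15.58
tcp_pos: [0.6296, -0.035, 0.3036]
eef_rot: [0.002, 0.47, 0.883, 0.001]
ft_force: [-0.0, -0.1, -0.2]
finger_gap: 0.377
grip_force: 0.0
```

```bash
python3 chk.py
python3 - <<'E'
from h import *
s=dict(np.load('scene.npz')); f=s['frame']
cv2.imwrite('pics/end.png',cv2.resize(f[180:315,320:450,::-1],None,fx=4.4,fy=4.4,interpolation=cv2.INTER_CUBIC))
g=f.astype(float).mean(-1); sub=g[262:292,392:418]
v,u=np.mgrid[262:292,392:418]; P=np.array([ray(s,a,b,.0465)[:2] for a,b in zip(u.ravel(),v.ravel())])*1000-[629.3,-34.5]
dark=cv2.dilate((sub<55).astype(np.uint8),np.ones((3,3)))
k,l,st,c=cv2.connectedComponentsWithStats((sub>105).astype(np.uint8))
for i in range(1,k):
    if 4<=st[i,4]<40:
        m=(l==i).ravel(); Q=P[m]; mu=Q.mean(0); print(st[i],mu,'theta by centre',np.radians(192.7-np.degrees(np.arctan2(mu[1],mu[0]))%360)); ev,E=np.linalg.eigh(np.cov(Q.T)); print(np.sqrt(ev),'axis deg',np.degrees(np.arctan2(E[1,1],E[0,1]))%180)
E
```

```text
15.575 [ 0.62957497 -0.03499723  0.30358636] [-0.02052617 -0.06818219 -0.22059425]
plate x -0.005004447539559671 y [-0.03394691  0.03635891] dx/dz 0.019110703925835113
0.07 [-0.03219002  0.03859119]
0.1 [-0.03264376  0.0369927 ]
0.13 [-0.03468282  0.03581396]
z range [0.05666127 0.22295616]
[23  0  3  2  4] [48.86848285 14.65165105] theta by centre 3.0719596501272255
[1.30505371 2.47664595] axis deg 122.23136415292954
```

View pics/end.png

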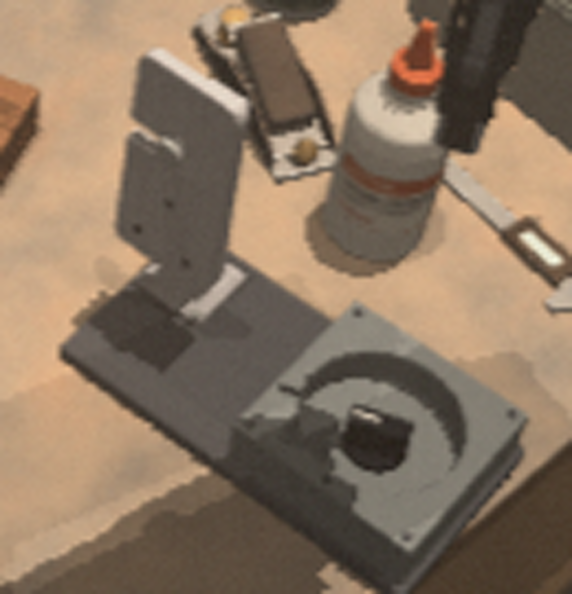

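The bracket hangs upright, crop (185,170), and the white pointer at (350,406)-(378,418) aims toward the bar mark at (290,390). A numeric check of the pointer follows.

Run:
```python
from h import *
s=dict(np.load('scene.npz')); g=s['frame'].astype(float).mean(-1)
v,u=np.mgrid[270:279,398:410]; w=g[270:279,398:410]; print(w.round().astype(int))
P=np.array([ray(s,a,b,.0465)[:2] for a,b in zip(u.ravel(),v.ravel())])*1000-[629.3,-34.5]
# pointer: bright ridge inside knob radius
m=(np.hypot(*P.T)<17.5)&(w.ravel()>75)
Q=P[m];mu=np.average(Q,axis=0,weights=w.ravel()[m]);ev,E=np.linalg.eigh(np.cov(Q.T));print(m.sum(),mu,np.sqrt(ev),'axis',np.degrees(np.arctan2(E[1,1],E[0,1]))%180,'theta c',np.radians(192.7-np.degrees(np.arctan2(mu[1],mu[0]))%360))
```

```text
[[134 134 132 133 132 135 127 125 131 125 126 130]
 [134 134 121 125 133 124 122 127 126 126 127 128]
 [133 117  82  73  75  88 116 125 125 129 127 128]
 [131 102 127 150 112  65  61  68  94 117 125 124]
 [122  81  85 107 152 185 171 114  66  60  69  95]
 [100  67  52  60  75  94 106 143 105  46  47  54]
 [ 84  44  42  45  48  48  57  72  61  49  49  47]
 [ 78  39  35  40  35  38  40  44  49  49  49  47]
 [ 47  37  37  37  39  36  37  40  42  44  47  49]]
43 [3.19298519 8.78153408] [4.35199115 7.38915864] axis 162.79270432690035 theta c 2.1411939791318435
```

Run:
```python
from h import *
s=dict(np.load('scene.npz')); g=s['frame'].astype(float).mean(-1)
px=[(400,273),(401,273),(402,273),(401,274),(402,274),(403,274),(404,274),(405,274),(404,275),(405,275),(406,275)]
P=np.array([ray(s,a,b,.0465)[:2] for a,b in px])*1000-[629.3,-34.5]; w=np.array([g[b,a]-60 for a,b in px])
mu=np.average(P,axis=0,weights=w);ev,E=np.linalg.eigh(np.cov(P.T,aweights=w));ax=np.degrees(np.arctan2(E[1,1],E[0,1]))%180
print(mu,np.sqrt(ev),'axis',ax,'theta axis',np.radians(192.7-ax),'theta c',np.radians(192.7-np.degrees(np.arctan2(mu[1],mu[0]))%360))
```

```text
[-3.30230896  7.57542156] [1.22113273 4.65522355] axis 122.30388865392973 theta axis 1.2286439235894633 theta c 1.3813661726227777
```

Flat pads gripped the bar at a final closing line of 33.95°, which gives 1.20 rad. The pointer axis reads 1.23 rad, so both are inside the tolerance.

```bash
python3 -c "
from rig import robot
print(robot.job_done())"
```

```text
the job is handed in; nothing more can be done
None
```

I handed the job in at about 15.6 s: the slotted bracket hangs released and upright on the pin, the knob reads about 1.2 rad at the bar mark, and I saw no contact with the hole bracket or bystanders; the hand-in gave no verdict.

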